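# Roll down the chart board's edge trim

### The job

Take the hand roller out of its stand and roll it along the raised trim strip on the edge of the chart board, pressing firmly and evenly but not so hard that it breaks, until every section of the strip lies flat in its channel. Press with the roller only, not with the gripper; then set the roller back upright in its stand, and leave everything else on the bench where it is.

Things in the scene. Friction and masses are not known exactly. Their poses are not given: they have to be found in the camera images.
- board: grey chart board fixed flat on the bench, 180 (x) x 260 (y) x 10 mm; origin: centre of its underside, z up. An aluminium channel (18 wide, 184 long) runs along y at x = -70, the edge nearest the robot, and holds the trim strip: 9 separate grey sections, each 18 (x) x 20 (y) x 5, centred every 20 from y = -80 to 80, now standing 3.5 to 6 too high. More than 30 N on board or strip breaks it
- strip_mid (a point): point fixed to the board at x = -70, y = 0, z = 27 mm: middle of the strip at the nominal height of its top when seated. The channel is shimmed unevenly: the true seated top is up to 8 mm higher or lower here, and slopes by up to 4 mm per 100 mm along y. No measured pose shows this; find the seated height by feel, rolling with 12 to 20 N
- strip_right (a point): point fixed to the board at y = -80 mm, otherwise like strip_mid: centre of end section sec0 at the nominal (not the true) seated top height
- strip_left (a point): point fixed to the board at y = +80 mm, otherwise like strip_mid: centre of end section sec8 at the nominal (not the true) seated top height
- roller: hand roller, about 330 g, upright in its stand. Origin: wheel underside; z up, x = rolling direction, y = axle; same either way round. White wheel 40 across, 22 wide, free-turning, axle at z = 20 mm; shoulder plate 64 (x) x 48 (y), z = 46 to 52; on it a black handle block 26 (x) x 32 (y), z = 52 to 97: grip it from above, best across x, fingertips just above the plate
- stand: dark steel stand fixed to the bench, base 100 x 70 mm; origin: centre of its underside; axes as the standing roller's. Two posts at x = +/-30 (inner faces +/-24, tops z = 52) carry the shoulder plate's ends, so the roller's origin rests at z = 6, its wheel hanging between them. Lips (inner faces y = +/-27.5, tops z = 56) leave 3.5 play in y; 4 in x. In and out straight from above
- wheel (a joint): turning angle of the roller's wheel about its axle, rad, either sign; 20 mm of rolling is 1 rad
- sec0 (a joint): how far strip section 0 (centred at y = -80 on the board) has gone down: 0 to 0.0025 m at the start, 0.006 m fully seated. Moves straight down on its own under more than about 5 N (the wheel often bears on two at once), stays where it is left (no spring), stops hard when flat on the channel walls
- sec1 (a joint): how far strip section 1 (centred at y = -60 on the board) has gone down: 0 to 0.0025 m at the start, 0.006 m fully seated. Moves straight down on its own under more than about 5 N (the wheel often bears on two at once), stays where it is left (no spring), stops hard when flat on the channel walls
- sec2 (a joint): how far strip section 2 (centred at y = -40 on the board) has gone down: 0 to 0.0025 m at the start, 0.006 m fully seated. Moves straight down on its own under more than about 5 N (the wheel often bears on two at once), stays where it is left (no spring), stops hard when flat on the channel walls
- sec3 (a joint): how far strip section 3 (centred at y = -20 on the board) has gone down: 0 to 0.0025 m at the start, 0.006 m fully seated. Moves straight down on its own under more than about 5 N (the wheel often bears on two at once), stays where it is left (no spring), stops hard when flat on the channel walls
- sec4 (a joint): how far strip section 4 (centred at y = 0 on the board) has gone down: 0 to 0.0025 m at the start, 0.006 m fully seated. Moves straight down on its own under more than about 5 N (the wheel often bears on two at once), stays where it is left (no spring), stops hard when flat on the channel walls
- sec5 (a joint): how far strip section 5 (centred at y = 20 on the board) has gone down: 0 to 0.0025 m at the start, 0.006 m fully seated. Moves straight down on its own under more than about 5 N (the wheel often bears on two at once), stays where it is left (no spring), stops hard when flat on the channel walls
- sec6 (a joint): how far strip section 6 (centred at y = 40 on the board) has gone down: 0 to 0.0025 m at the start, 0.006 m fully seated. Moves straight down on its own under more than about 5 N (the wheel often bears on two at once), stays where it is left (no spring), stops hard when flat on the channel walls
- sec7 (a joint): how far strip section 7 (centred at y = 60 on the board) has gone down: 0 to 0.0025 m at the start, 0.006 m fully seated. Moves straight down on its own under more than about 5 N (the wheel often bears on two at once), stays where it is left (no spring), stops hard when flat on the channel walls
- sec8 (a joint): how far strip section 8 (centred at y = 80 on the board) has gone down: 0 to 0.0025 m at the start, 0.006 m fully seated. Moves straight down on its own under more than about 5 N (the wheel often bears on two at once), stays where it is left (no spring), stops hard when flat on the channel walls
- tray: bystander: shallow open red plastic tray, 140 x 90 x 22. Sizes in mm. Origin: on its underside
- wipes: bystander: white wipes canister, 90 across, about 190 tall, green lid. Sizes in mm. Origin: on its underside
- drops: bystander: small amber dropper bottle, 28 across, 75 tall. Sizes in mm. Origin: on its underside
- spirit: bystander: small amber bottle, 34 across, 85 tall. Sizes in mm. Origin: on its underside
- driver: bystander: screwdriver lying on the bench, 150 long. Sizes in mm. Origin: on its underside
- brush: bystander: cleaning brush lying on the bench, 160 long. Sizes in mm. Origin: on its underside
- shell: bystander: small terracotta-coloured ear shell, 24 across, 18 high, standing on the chart board. Sizes in mm. Origin: on its underside
- case: bystander: small black case, 45 x 35 x 16, lying on the chart board. Sizes in mm. Origin: on its underside
Things that resemble listed ones, but are neither listed nor needed, are in the scene too. What is shaped like the roller but yellow is not meant.

How it is judged:
By the outcome, as a careful person would: the job done as asked, in the order asked, and still so for the second after the job is handed in, with the robot touching nothing.
It also fails if it takes over 72 s, if anything falls off the work surface, if the arm or the gripper's body presses on something with over 40 N, if the wrist force passes 120 N, or if a joint passes its speed limit or range.

### The arm

A 6-joint arm with a two-finger parallel gripper is mounted at the origin on the work surface. World frame = base frame: x ahead of the robot, y to its left, z up, the work surface at z = 0. Lengths are in m, angles in rad, forces in N, time in s.
With the tool pointing down it reaches from about 0.35 to 0.975 m from the base axis. Payload 4.9 kg.
Tool frame: the origin (TCP) lies at the very end of the fingers, on their centre line; the grasp point (between the pads) lies 19 mm behind it; z points along the fingers, y is the line along which they close (so a half turn about z gives the same grasp; the last joint's range is limited). The gripper opens to 85 mm and grips with 20 to 120 N. Pads are 22 mm wide; open, the fingers measure 114 mm over their backs; the gripper's body (76 mm by 85 mm) begins 54 mm behind the grasp point. The pads swing forward as they close: fully open they stand 13 mm farther back than shut.
Start: joints at [-1.449, 0.053, 1.613, -0, 1.476, -0.119], TCP at [0.149, -0.607, 0.231] pointing down, gripper open.
Joint ranges: [-3.01, 3.01], [-1.01, 2.22], [0.06, 2.58], [-1.02, 4.17], [0.09, 2.62], [-3.14, 3.14]. Speed limits (rad/s): [2.57, 2.57, 3.14, 3.14, 3.14, 3.14].

### API

Orientations are given as a rotation vector (axis times angle).
In Python, from station import ctrl gives the robot as it stands.
- The arm moves only by the tool jog_arm, never from a script. Its argument "plan" is a list of rows, each a list of 7 numbers: the shift along the tool's x, y, z in units of 0.02 m (1.0 is 0.02 m), then the turn, a rotation vector about the tool's x, y, z in units of 45 degrees (1.0 is 45 degrees), then the opening, from -1 (shut) to 1 (fully open). A call has 1 to 8 rows; each row shifts and turns the commanded pose from where the row before left it, along the tool's axes as they then stand; what a row does not reach is not made up. A row lasts 1/10 s, in which the tool goes at most 50 mm and 8.59 degrees, less where a joint would pass 70% of its speed; a pose out of reach is approached as far as the arm can. A call with a number of a shift or a turn outside -1 to 1 is refused whole. A call with a gripper value outside its range is refused whole. The fingers move at their own pace and stop on an object; "grip_force" is the grip in N (left out, the last holds). Time passes only in rows, so rows that do not move let the fingers close. It gives the time, the measured TCP pose, the force, the opening and the grip force at its end, in the units of the state.
- ctrl.get_obs(): the state, without advancing time (a new reading comes with each control period).
- ctrl.get_image(name): name is "side" or "top"; returns (picture, depth): 420x560x3 uint8, red, green, blue; 420x560 float32, m along the optical axis (not along the pixel's ray), 0 where there is no reading.
- ctrl.camera_info(name): a dict with "camera_matrix" (3x3 intrinsics, pixels), "k1" (the pictures are not rectified: a ray, as slopes to the right and down, at radius r is drawn at 1 + k1 r^2 times it, then the intrinsics apply), "rvec" (rotation vector, rad) and "tvec" (3), from world to camera coordinates, as OpenCV has them. Camera axes: x right, y down, z forward; pixel columns grow to the right and rows downward; lengths in m; the calibration is good to about 2 mm. A picture is of the moment at which its call begins. camera_info takes no time and is no camera call.
- ctrl.finish_job(): hands the job in; it is judged then, once.
The state is a dict: "t": time; "q": joint angles; "dq": joint speeds; "effort": joint torques, N m; "tool_pos": TCP position; "tool_rot": TCP orientation; "contact_force": force on the tool from outside, world axes, zero at the start; "wrist_torque": the same for the moment, N m; "opening": finger opening in m; "grip_force": force on a finger pad.
Only numpy, scipy, OpenCV 4.12 (cv2) and the standard library are available. Lean on these libraries where they do the work, as an engineer would, in place of code of your own. Each camera call takes 0.05 s, during which the arm holds its last target. There are 200 camera calls.

## Working session

There is one attempt and no reset: what is moved stays moved. The work goes in short steps, Python scripts to look and compute and a tool call to move; the robot and the scene stay as the last step left them, time stands still between calls to the robot, and variables do not carry over. Pictures are saved under pics/ and viewed, at most 10 in all, crops included, and the job is handed in when it is done.

Besides the shell and the picture viewer there is one more tool, called after ">>>" as name(argument=value, ...) on one line, values as JSON. jog_arm: Moves the arm, as the interface text tells. Shifts and turns lie within -1 to 1; 1 stands for 0.02 m of shift or 45 degrees of turn. Its arguments: {"type":"object","properties":{"plan":{"type":"array"},"grip_force":{"type":"number"}},"required":["plan"]}

```bash
mkdir -p pics; ls
cat > h.py <<'E'
import numpy as np, cv2
from station import ctrl
def cam(n):
    c=ctrl.camera_info(n); R=cv2.Rodrigues(np.array(c["rvec"],float))[0]
    return np.array(c["camera_matrix"],float),float(c["k1"]),R,np.array(c["tvec"],float).ravel()
def slopes(n,uv):
    K,k1,R,t=cam(n)
    return cv2.undistortPoints(np.array(uv,float).reshape(-1,1,2),K,np.array([k1,0,0,0.]))[:,0],R,t
def plane(n,uv,z):
    s,R,t=slopes(n,uv); d=np.c_[s,np.ones(len(s))]@R; o=-R.T@t
    return o+d*((z-o[2])/d[:,2])[:,None]
def cloud(n,uv,dep):
    s,R,t=slopes(n,uv); p=np.c_[s,np.ones(len(s))]*np.asarray(dep,float)[:,None]
    return (p-t)@R
def proj(n,P):
    K,k1,R,t=cam(n); return cv2.projectPoints(np.array(P,float).reshape(-1,1,3),R,t,K,np.array([k1,0,0,0.]))[0][:,0]
def shot(n,tag):
    im,d=ctrl.get_image(n); np.savez(f"{n}_{tag}.npz",im=im,d=d); cv2.imwrite(f"pics/{n}_{tag}.png",im[:,:,::-1]); return im,d
E
python3 - <<'E'
from h import *
for n in("top","side"):
    im,d=shot(n,"0"); K,k,R,t=cam(n); print(n,K.ravel(),k,-R.T@t,R.round(2))
print(ctrl.get_obs())
E
```

```text
pics
top [380.23408285   0.         281.00795042   0.         380.23408285
 203.43703398   0.           0.           1.        ] 0.03431152228624969 [0.50240177 0.00437525 0.89350801] [[ 0.03 -1.   -0.02]
 [-1.   -0.02 -0.08]
 [ 0.08  0.02 -1.  ]]
side [394.90511674   0.         271.72580741   0.         394.90511674
 210.59277372   0.           0.           1.        ] -0.0878743729442005 [0.26583433 0.68043446 0.56628396] [[-0.91 -0.42  0.01]
 [-0.24  0.5  -0.83]
 [ 0.35 -0.76 -0.56]]
{'t': 0.1, 'q': array([-1.44904559e+00,  5.33262976e-02,  1.61417026e+00, -6.75393121e-06,
        1.47600847e+00, -1.19016446e-01]), 'dq': array([-0.0019884 , -0.0010464 , -0.00236072, -0.00033544,  0.00032756,
       -0.00183589]), 'effort': array([-7.16462328e-04, -3.94902527e+01, -3.71363783e+01, -2.23521756e-04,
        3.87982363e-03, -9.82057912e-06]), 'tool_pos': array([ 0.14894845, -0.60640297,  0.23015587]), 'tool_rot': array([-3.11695718e+00, -3.77054733e-01,  1.46583613e-05]), 'contact_force': array([0.07972609, 0.44385773, 0.73860676]), 'wrist_torque': array([ 0.03844074, -0.03528241, -0.02436029]), 'grip_force': 0.0, 'opening': 0.08571083598969745}
```

View pics/top_0.png

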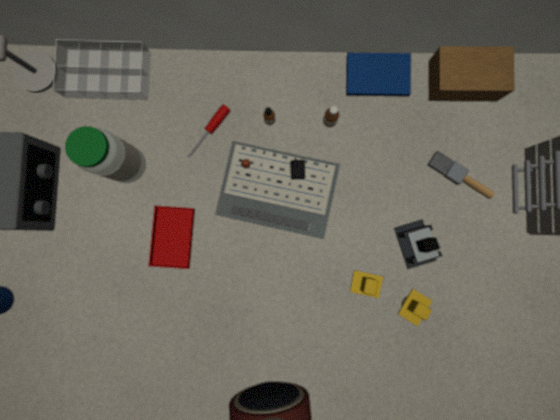

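View pics/side_0.png

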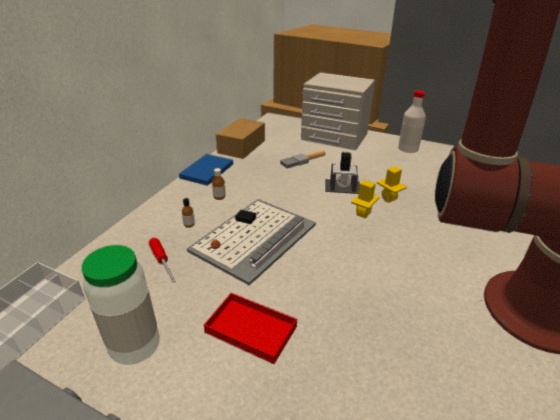

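Top view: the roller stands in its dark stand at (420,243), side view (345,172), with a black handle and a light plate. Two yellow look-alikes at (367,285) and (416,307) are rejected. The board spans (217..340, 142..237), with its channel on the lower edge.

Run:
```python
from h import *
im=np.load("top_0.npz")["im"]; dep=np.load("top_0.npz")["d"]; s=np.load("side_0.npz")["im"]
a=cv2.resize(im[205:285,380:460],None,fx=5,fy=5,interpolation=cv2.INTER_CUBIC)
b=cv2.resize(s[140:205,310:390],(400,325),interpolation=cv2.INTER_CUBIC)
c=cv2.resize(im[130:245,205:350],(800,634)[0:2],interpolation=cv2.INTER_CUBIC)
o=np.zeros((400,800,3),np.uint8); o[:,:400]=a; o[:325,400:]=b
cv2.imwrite("pics/crop1.png",o[:,:,::-1])
cv2.imwrite("pics/crop2.png",cv2.resize(c,(756,600))[:,:,::-1])
# depth clouds
v,u=np.mgrid[205:285,380:460]; uv=np.c_[u.ravel(),v.ravel()]; P=cloud("top",uv,dep[205:285,380:460].ravel())
g=im[205:285,380:460].reshape(-1,3).mean(1)
for lo,hi,nm in((.085,.12,"handle"),(.05,.068,"plate"),(.03,.05,"mid"),(.004,.02,"base")):
    m=(P[:,2]>lo)&(P[:,2]<hi); Q=P[m]; r=cv2.minAreaRect((Q[:,:2]*1000).astype(np.float32)); print(nm,m.sum(),np.median(Q[:,2]),r,g[m].mean())
v,u=np.mgrid[130:245,205:350]; uv=np.c_[u.ravel(),v.ravel()]; P=cloud("top",uv,dep[130:245,205:350].ravel())
m=(P[:,2]>.006); r=cv2.minAreaRect((P[m][:,:2]*1000).astype(np.float32)); print("board",m.sum(),r,cv2.boxPoints(r))
m=(P[:,2]>.021)&(P[:,2]<.05); Q=P[m];print("strip",m.sum(),np.median(Q[:,2]),cv2.minAreaRect((Q[:,:2]*1000).astype(np.float32)))
```

```text
handle 240 0.1013868154405902 ((491.1890563964844, -285.54730224609375), (26.00664710998535, 33.02714157104492), 18.177656173706055) 21.518055555555556
plate 602 0.056369364882365575 ((471.9435119628906, -247.87777709960938), (79.3205337524414, 156.845947265625), 26.665733337402344) 103.06810631229236
mid 81 0.04385782541276708 ((472.5895690917969, -247.39996337890625), (77.43099975585938, 149.15306091308594), 26.913087844848633) 40.92181069958848
base 196 0.0050029600732701615 ((493.46722412109375, -272.87982177734375), (117.82077026367188, 136.607421875), 25.35215950012207) 47.45748299319729
board 8549 ((617.1314697265625, 67.05020141601562), (336.7852478027344, 192.8965606689453), 76.18724822998047) [[ 483.26868  -73.44572]
 [ 670.5869  -119.49969]
 [ 750.99426  207.54611]
 [ 563.676    253.6001 ]]
strip 980 0.0370820590730841 ((621.78955078125, 83.44974517822266), (299.98272705078125, 169.3380889892578), 73.07584381103516)
```

View pics/crop1.png

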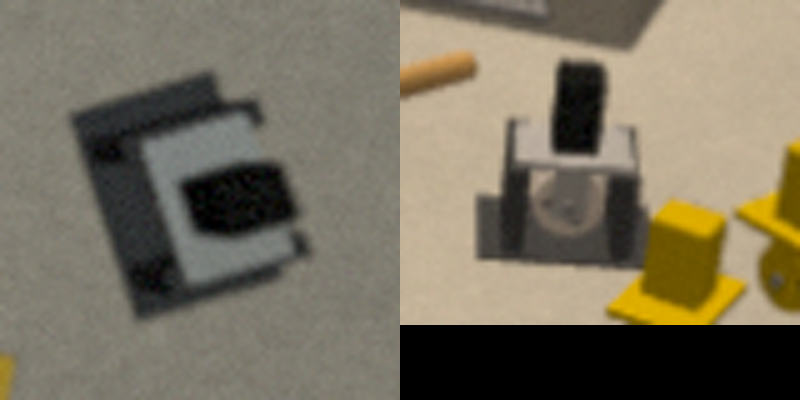

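View pics/crop2.png

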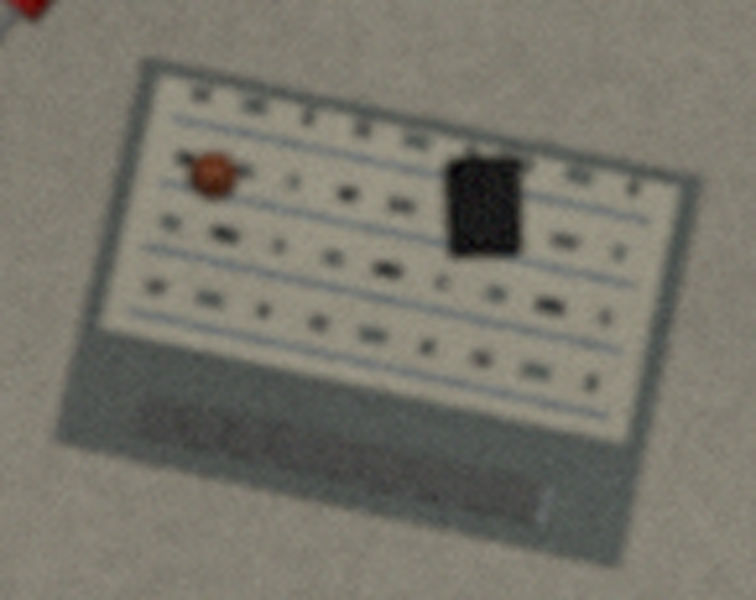

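Crop 1 confirms the choice: black handle, white wheel, light plate, in the dark stand; long axis about 18° from world x. Crop 2: board corners at crop (148,58), (700,178), (620,567), (57,440), with the strip from (140,415) to (545,505).

Run:
```python
from h import *
z=np.load("top_0.npz"); im,dep=z["im"],z["d"]
c=np.array([[148,58],[700,178],[620,567],[57,440]],float); uv=np.c_[205+(c[:,0]+.5)/(756/145)-.5,130+(c[:,1]+.5)/(600/115)-.5]
B=plane("top",uv,.010); print("corners",B.round(4)); 
print("sides",[np.linalg.norm(B[i]-B[(i+1)%4]).round(4) for i in range(4)])
C=B.mean(0)[:2]; ex=(B[0]-B[3]+B[1]-B[2])[:2]; ey=(B[0]-B[1]+B[3]-B[2])[:2]
a1=np.degrees(np.arctan2(ex[1],ex[0])); a2=np.degrees(np.arctan2(-ey[0],ey[1])); print("board",C,a1,a2)
v,u=np.mgrid[130:245,205:350]; P=cloud("top",np.c_[u.ravel(),v.ravel()],dep[130:245,205:350].ravel())
a=np.radians((a1*.4+a2*.6)); R=np.array([[np.cos(a),-np.sin(a)],[np.sin(a),np.cos(a)]])
L=(P[:,:2]-C)@R; 
m=(P[:,2]>.005)&(P[:,2]<.05)&(abs(L[:,0])<.11)&(abs(L[:,1])<.15)
print("cloud box pct",np.percentile(L[m],[.5,99.5],axis=0))
m=(P[:,2]>.018)&(P[:,2]<.05)&(L[:,0]<-.04)&(L[:,0]>-.1)&(abs(L[:,1])<.12)
print("strip",m.sum(),np.percentile(L[m],[1,50,99],axis=0),)
for x in np.arange(-.09,-.045,.004):
    k=(abs(L[:,0]-x)<.002)&(abs(L[:,1])<.08); print(round(x,3),np.median(P[k,2]).round(4),end=' ')
print()
for i in range(9):
    k=(abs(L[:,0]+.07)<.005)&(abs(L[:,1]-(-.08+.02*i))<.009); print(i,k.sum(),np.median(P[k,2]).round(4))
T=np.array([.4912,-.2855])
print("handle side proj",proj("side",[[*T,.103]]),proj("top",[[*T,.103]]))
S=C+R@np.array([-.07,0]); print("strip mid",S, [C+R@np.array([-.07,y]) for y in(-.08,.08)])
```

```text
corners [[ 0.7222  0.1417  0.01  ]
 [ 0.6724 -0.1089  0.01  ]
 [ 0.4976 -0.0759  0.01  ]
 [ 0.5477  0.1763  0.01  ]]
sides [np.float64(0.2555), np.float64(0.178), np.float64(0.2572), np.float64(0.1779)]
board [0.60996602 0.0333095 ] -10.963924995376171 -11.23697554419653
cloud box pct [[-0.0892244  -0.12880576]
 [ 0.08868643  0.13036174]]
strip 662 [[-0.07901151 -0.08986591]
 [-0.07037677 -0.00052757]
 [-0.06127866  0.09015599]]
-0.09 0.0048 -0.086 0.0096 -0.082 0.0095 -0.078 0.0368 -0.074 0.0389 -0.07 0.0391 -0.066 0.0391 -0.062 0.0391 -0.058 0.0094 -0.054 0.0091 -0.05 0.0094 -0.046 0.0092 
0 34 0.0409
1 35 0.0401
2 35 0.0397
3 36 0.0394
4 37 0.0396
5 38 0.039
6 35 0.0374
7 34 0.0366
8 33 0.0366
handle side proj [[345.44058703 153.8997949 ]] [[430.759208   244.55173741]]
strip mid [0.54128207 0.04681931] [array([ 0.52584229, -0.03167663]), array([0.55672186, 0.12531526])]
```

Board: centre (0.610, 0.033), yaw −11.1°. Strip mid is at (0.541, 0.047), with raised tops at 0.037–0.041. Handle is at (0.491, −0.2855), yaw 18.2°. Turning the tool first so its y lies along the roller's x.

>>> jog_arm(plan=[[0,0,0,0,0,-0.175,1],[0,0,0,0,0,-0.175,1],[0,0,0,0,0,-0.175,1],[0,0,0,0,0,-0.175,1],[0,0,0,0,0,-0.175,1],[0,0,0,0,0,-0.175,1],[0,0,0,0,0,-0.175,1],[0,0,0,0,0,-0.175,1]], grip_force=60)

```text
t: 0.9
tool_pos: [0.149, -0.6066, 0.2305]
tool_rot: [-2.456, -1.958, -0.001]
contact_force: [0.6, -0.3, 0.4]
opening: 0.0853
grip_force: 0.0
```

>>> jog_arm(plan=[[0,0,0,0,0,-0.175,1],[0,0,0,0,0,-0.175,1],[0,0,0,0,0,-0.175,1],[0,0,0,0,0,-0.175,1],[0.45,0.96,0,0,0,0,1],[0.45,0.96,0,0,0,0,1],[0.45,0.96,0,0,0,0,1],[0.45,0.96,0,0,0,0,1]])

```text
t: 1.7
tool_pos: [0.2123, -0.5467, 0.231]
tool_rot: [-1.841, -2.545, -0.001]
contact_force: [-0.2, -0.8, 0.1]
opening: 0.0856
grip_force: 0.0
```

>>> jog_arm(plan=[[0.45,0.96,0,0,0,0,1],[0.45,0.96,0,0,0,0,1],[0.45,0.96,0,0,0,0,1],[0.45,0.96,0,0,0,0,1],[0.45,0.96,0,0,0,0,1],[0.45,0.96,0,0,0,0,1],[0.45,0.96,0,0,0,0,1],[0.45,0.96,0,0,0,0,1]])

```text
t: 2.5
tool_pos: [0.3352, -0.4298, 0.2311]
tool_rot: [-1.841, -2.546, -0.001]
contact_force: [0.1, -0.1, -0.1]
opening: 0.0853
grip_force: 0.0
```

>>> jog_arm(plan=[[0.45,0.96,0,0,0,0,1],[0.45,0.96,0,0,0,0,1],[0.45,0.96,0,0,0,0,1],[0.45,0.96,0,0,0,0,1],[0.45,0.96,0,0,0,0,1],[0.45,0.96,0,0,0,0,1],[0.45,0.96,0,0,0,0,1],[0,0,0,0,0,0,1]])

```text
t: 3.3
tool_pos: [0.4432, -0.327, 0.2311]
tool_rot: [-1.836, -2.549, -0.002]
contact_force: [-0.7, -1.0, 0.1]
opening: 0.0854
grip_force: 0.0
```

```bash
cat >> h.py <<'E'
def rel(P,yaw):
    "units of shift (20mm) and turn (45deg) from the pose now to tool at P with tool x at yaw deg, pointing down"
    from scipy.spatial.transform import Rotation as Ro
    o=ctrl.get_obs(); A=Ro.from_rotvec(o["tool_rot"]); y=np.radians(yaw)
    T=Ro.from_matrix(np.array([[np.cos(y),np.sin(y),0],[np.sin(y),-np.cos(y),0],[0,0,-1]]))
    print("t",round(o["t"],2),"pos",o["tool_pos"].round(4),"F",o["contact_force"].round(1),"op",round(o["opening"],4),"grip",round(o["grip_force"],1))
    print("shift",(A.inv().apply(np.array(P)-o["tool_pos"])/.02).round(3),"turn",((A.inv()*T).as_rotvec()/(np.pi/4)).round(4),"yaw",np.degrees(np.arctan2(*A.apply([1,0,0])[1::-1])).round(2))
E
python3 -c "
from h import *
rel([.4912,-.2855,.0615],108.2)
im,d=shot('top','1')
P=cloud('top',np.stack(np.meshgrid(range(380,470),range(200,290)),-1).reshape(-1,2),d[200:290,380:470].ravel())"
```

```text
t 3.3 pos [ 0.4432 -0.327   0.2311] F [-0.7 -1.   0.1] op 0.0854 grip 0.0
shift [1.2   2.929 8.483] turn [ 0.0008 -0.001   0.0056] yaw 108.45
```

>>> jog_arm(plan=[[0.3,0.73,0.5,0,0,0,1],[0.3,0.73,0.5,0,0,0,1],[0.3,0.73,0.5,0,0,0,1],[0.3,0.73,0.5,0,0,0,1],[0,0,0.9,0,0,0,1],[0,0,0.9,0,0,0,1],[0,0,0.9,0,0,0,1],[0,0,0,0,0,0,1]])

```text
t: 4.15
tool_pos: [0.4883, -0.2869, 0.1331]
tool_rot: [-1.835, -2.541, -0.001]
contact_force: [-0.1, 0.3, -0.6]
opening: 0.0852
grip_force: 0.0
```

```bash
python3 -c "
from h import *
rel([.4912,-.2855,.0615],108.3)
im,d=shot('side','1')
cv2.imwrite('pics/s1.png',cv2.resize(im[60:220,260:460],None,fx=3,fy=3)[:,:,::-1])"
```

```text
t 4.15 pos [ 0.4883 -0.2869  0.1331] F [-0.1  0.3 -0.6] op 0.0852 grip 0.0
shift [-3.000e-03  1.740e-01  3.579e+00] turn [-0.005  -0.0076  0.0004] yaw 108.32
```

View pics/s1.png

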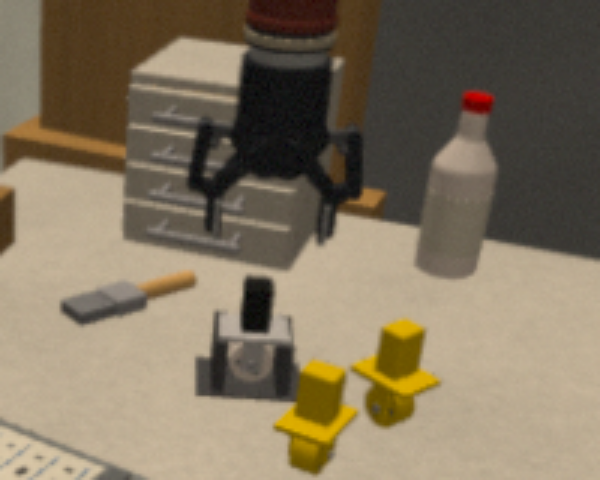

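The side view shows the fingers at (212,235) and (325,240) in the crop, straddling the handle at (258,280). Going down and gripping.

>>> jog_arm(plan=[[0,0.17,0.9,0,0,0,1],[0,0,0.9,0,0,0,1],[0,0,0.9,0,0,0,1],[0,0,0.7,0,0,0,1],[0,0,0.15,0,0,0,1],[0,0,0,0,0,0,1],[0,0,0,0,0,0,1]])

```text
t: 4.9
tool_pos: [0.4936, -0.2884, 0.0675]
tool_rot: [1.839, 2.545, -0.0]
contact_force: [-0.1, -0.4, -0.3]
opening: 0.0851
grip_force: 0.0
```

>>> jog_arm(plan=[[0,0,0,0,0,0,-0.3],[0,0,0,0,0,0,-0.5],[0,0,0,0,0,0,-1],[0,0,0,0,0,0,-1],[0,0,0,0,0,0,-1],[0,0,0,0,0,0,-1],[0,0,0,0,0,0,-1]], grip_force=60)

```text
t: 5.6
tool_pos: [0.493, -0.2882, 0.0668]
tool_rot: [1.84, 2.546, -0.0]
contact_force: [-0.9, -0.3, 2.7]
opening: 0.0254
grip_force: 59.8
```

```bash
python3 -c "
from h import *
rel([.4912,-.2855,.0615],108.2)"
```

```text
t 5.6 pos [ 0.493  -0.2882  0.0668] F [-0.9 -0.3  2.7] op 0.0254 grip 59.8
shift [ 0.155 -0.044  0.263] turn [0.0001 0.0008 0.0022] yaw 108.3
```

Gripped at 25.4 mm, as expected for the handle. Return pose: TCP (0.493, −0.2882, 0.0668), yaw 108.3. Lifting straight up.

>>> jog_arm(plan=[[0,0,-0.3,0,0,0,-1],[0,0,-0.6,0,0,0,-1],[0,0,-0.8,0,0,0,-1],[0,0,-0.8,0,0,0,-1],[0,0,-0.8,0,0,0,-1],[0,0,-0.8,0,0,0,-1],[0,0,-0.8,0,0,0,-1],[0,0,0,0,0,0,-1]])

```text
t: 6.4
tool_pos: [0.4945, -0.2891, 0.1683]
tool_rot: [1.836, 2.541, -0.0]
contact_force: [0.6, -0.6, -2.0]
opening: 0.0252
grip_force: 59.3
```

```bash
python3 -c "
from h import *
rel([.493,-.2882,.160],168.9)
im,d=shot('side','2')
cv2.imwrite('pics/s2.png',cv2.resize(im[60:220,260:460],None,fx=3,fy=3)[:,:,::-1])"
```

```text
t 6.4 pos [ 0.4945 -0.2891  0.1683] F [ 0.6 -0.6 -2. ] op 0.0252 grip 59.3
shift [ 0.068 -0.057  0.415] turn [ 6.0000e-04  8.4000e-03 -1.3467e+00] yaw 108.3
```

View pics/s2.png

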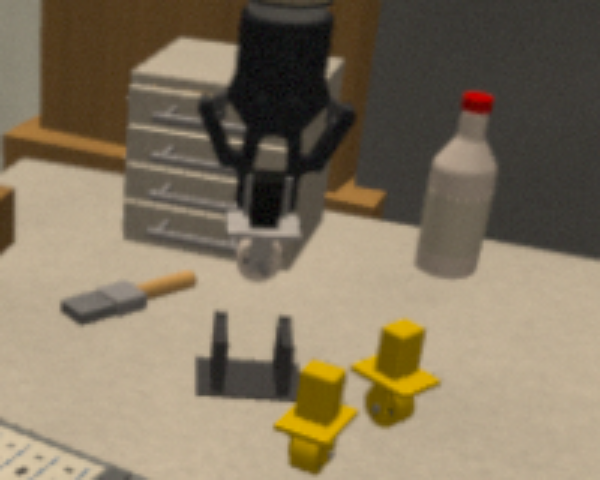

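The roller is held straight in the grip at crop (262,240) and the empty stand is at (245,380). Turning to the strip's direction and going over the right end.

>>> jog_arm(plan=[[0,0,0,0,0,-0.168,-1],[0,0,0,0,0,-0.168,-1],[0,0,0,0,0,-0.168,-1],[0,0,0,0,0,-0.168,-1],[0,0,0,0,0,-0.168,-1],[0,0,0,0,0,-0.168,-1],[0,0,0,0,0,-0.168,-1],[0,0,0,0,0,-0.168,-1]])

```text
t: 7.25
tool_pos: [0.4922, -0.2874, 0.1628]
tool_rot: [-0.299, -3.125, -0.002]
contact_force: [-0.3, -0.0, -3.1]
opening: 0.0254
grip_force: 59.2
```

>>> jog_arm(plan=[[0.05,0.86,0,0,0,0,-1],[0.05,0.86,0,0,0,0,-1],[0.05,0.86,0,0,0,0,-1],[0.05,0.86,0,0,0,0,-1],[0.05,0.86,0,0,0,0,-1],[0.05,0.86,0,0,0,0,-1],[0.05,0.86,0,0,0,0,-1],[0.05,0.86,0,0,0,0,-1]])

```text
t: 8.05
tool_pos: [0.512, -0.1497, 0.1644]
tool_rot: [0.307, 3.126, -0.0]
contact_force: [0.1, -0.7, -2.3]
opening: 0.0252
grip_force: 59.4
```

>>> jog_arm(plan=[[0.05,0.86,0,0,0,0,-1],[0.05,0.86,0,0,0,0,-1],[0.05,0.86,0,0,0,0,-1],[0.05,0.86,0,0,0,0,-1],[0.05,0.8,0,0,0,0,-1],[0.05,0.6,0,0,0,0,-1],[0.05,0.2,0,0,0,0,-1],[0,0,0,0,0,0,-1]])

```text
t: 8.85
tool_pos: [0.5245, -0.0505, 0.1643]
tool_rot: [-0.306, -3.127, 0.0]
contact_force: [-0.1, -0.5, -3.1]
opening: 0.0254
grip_force: 59.5
```

```bash
python3 -c "
from h import *
rel([.5289,-.0323,.115],168.9)
im,d=shot('side','3')
cv2.imwrite('pics/s3.png',cv2.resize(im[110:280,190:390],None,fx=3.5,fy=3.5,interpolation=2)[:,:,::-1])
t,d=shot('top','3')"
```

```text
t 8.85 pos [ 0.5245 -0.0505  0.1643] F [-0.1 -0.5 -3.1] op 0.0254 grip 59.5
shift [-0.042  0.938  2.464] turn [-0.0003 -0.0001 -0.0015] yaw 168.83
```

View pics/s3.png

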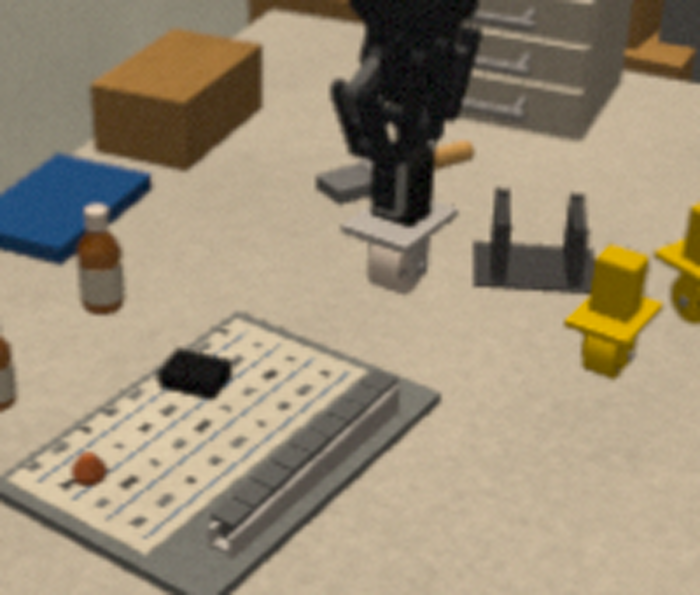

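The side view shows the roller upright, plate corners in the crop at left (342,225), front (403,245) and right (458,211). Wheel is above the right end of the strip (~(390,380)). I use the corners to check the lateral offset.

```bash
python3 -c "
from h import *
c=np.array([[342,223],[403,246],[458,210]],float); uv=np.c_[190+(c[:,0]+.5)/3.5-.5,110+(c[:,1]+.5)/3.5-.5]
for z in (.1555,):
    P=plane('side',uv,z); print(P.round(4)); print(np.linalg.norm(P[0]-P[1]),np.linalg.norm(P[1]-P[2]))
    e=(P[0]+P[2])/2-np.array([.5245,-.0505,z]); a=np.radians(168.85)
    print('offset tool x',e[0]*np.cos(a)+e[1]*np.sin(a),'tool y',e[0]*np.sin(a)-e[1]*np.cos(a))
# strip from side view: near-end bottom edges
z=np.load('side_0.npz')"
```

```text
[[ 0.5529 -0.0243  0.1555]
 [ 0.5081 -0.0136  0.1555]
 [ 0.4933 -0.0726  0.1555]]
0.046008715653806764 0.06081536733816488
offset tool x 0.0017869696901413748 tool y 0.0017537594829323952
```

>>> jog_arm(plan=[[0,0.3,0.5,0,0,0,-1],[0,0.3,0.6,0,0,0,-1],[-0.04,0.3,0.6,0,0,0,-1],[0,0.1,0.3,0,0,0,-1],[0,0,0,0,0,0,-1],[0,0,0,0,0,0,-1]])

```text
t: 9.55
tool_pos: [0.5292, -0.0316, 0.124]
tool_rot: [-0.307, -3.126, 0.0]
contact_force: [0.9, -0.3, -3.0]
opening: 0.0251
grip_force: 59.5
```

>>> jog_arm(plan=[[0,0,0.4,0,0,0,-1],[0,0,0.4,0,0,0,-1],[0,0,0.15,0,0,0,-1],[0,0,0,0,0,0,-1],[0,0,0,0,0,0,-1]])

```text
t: 10.05
tool_pos: [0.5292, -0.0317, 0.1052]
tool_rot: [-0.307, -3.126, -0.0]
contact_force: [-0.3, 0.2, -2.6]
opening: 0.0251
grip_force: 59.5
```

>>> jog_arm(plan=[[0,0,0.05,0,0,0,-1],[0,0,0.05,0,0,0,-1],[0,0,0,0,0,0,-1]])

```text
t: 10.35
tool_pos: [0.5293, -0.0316, 0.1034]
tool_rot: [0.307, 3.126, 0.0]
contact_force: [-0.3, 0.2, -3.5]
opening: 0.0252
grip_force: 59.5
```

>>> jog_arm(plan=[[0,0,0.05,0,0,0,-1],[0,0,0.05,0,0,0,-1],[0,0,0,0,0,0,-1]])

```text
t: 10.65
tool_pos: [0.5294, -0.0317, 0.1016]
tool_rot: [0.307, 3.126, 0.0]
contact_force: [-0.6, 0.6, -1.3]
opening: 0.0257
grip_force: 59.9
```

>>> jog_arm(plan=[[0,0,0.05,0,0,0,-1],[0,0,0,0,0,0,-1]])

```text
t: 10.85
tool_pos: [0.5295, -0.0317, 0.1009]
tool_rot: [0.307, 3.126, -0.0]
contact_force: [-1.3, 0.0, 1.4]
opening: 0.0253
grip_force: 60.0
```

>>> jog_arm(plan=[[0,0,0.05,0,0,0,-1],[0,0,0,0,0,0,-1]])

```text
t: 11.05
tool_pos: [0.5294, -0.0317, 0.0995]
tool_rot: [0.307, 3.126, -0.0]
contact_force: [-0.8, -0.2, 1.6]
opening: 0.0251
grip_force: 60.0
```

>>> jog_arm(plan=[[0,0,0.05,0,0,0,-1],[0,0,0,0,0,0,-1]])

```text
t: 11.25
tool_pos: [0.5295, -0.032, 0.0988]
tool_rot: [0.307, 3.126, -0.001]
contact_force: [-1.9, -1.6, 5.3]
opening: 0.0253
grip_force: 60.6
```

>>> jog_arm(plan=[[0,0,0.05,0,0,0,-1],[0,0,0,0,0,0,-1]])

```text
t: 11.45
tool_pos: [0.5296, -0.0322, 0.0981]
tool_rot: [0.307, 3.126, -0.002]
contact_force: [-2.6, -0.9, 6.3]
opening: 0.0256
grip_force: 60.8
```

>>> jog_arm(plan=[[0,0,0.025,0,0,0,-1],[0,0,0,0,0,0,-1]])

```text
t: 11.65
tool_pos: [0.5296, -0.0322, 0.098]
tool_rot: [0.307, 3.126, -0.002]
contact_force: [-3.1, -2.0, 7.1]
opening: 0.0252
grip_force: 61.0
```

>>> jog_arm(plan=[[0,0,0.025,0,0,0,-1],[0,0,0,0,0,0,-1]])

```text
t: 11.85
tool_pos: [0.5297, -0.0323, 0.0979]
tool_rot: [0.307, 3.126, -0.002]
contact_force: [-3.8, -1.8, 10.2]
opening: 0.0248
grip_force: 61.3
```

Sec0 bottomed: TCP z holds at 0.098 while force rises (about 4–5 N/mm). Now about 13 N. Rolling +y with a slight downslope.

>>> jog_arm(plan=[[0,0,0.03,0,0,0,-1],[0,0.1,0.003,0,0,0,-1],[0,0.1,0.003,0,0,0,-1],[0,0.1,0.003,0,0,0,-1],[0,0.1,0.003,0,0,0,-1],[0,0.1,0.003,0,0,0,-1]], grip_force=80)

```text
t: 12.45
tool_pos: [0.5319, -0.0218, 0.0974]
tool_rot: [0.307, 3.125, 0.0]
contact_force: [-3.9, -0.3, 11.2]
opening: 0.025
grip_force: 79.5
```

```bash
cat >> h.py <<'E'
def stat():
    o=ctrl.get_obs(); d=o["tool_pos"][:2]-np.array([.5413,.0468]); a=np.radians(-11.1)
    print("t %.2f bx %.1f by %.1f z %.2f"%(o["t"],1e3*(d[0]*np.cos(a)+d[1]*np.sin(a))-70,1e3*(-d[0]*np.sin(a)+d[1]*np.cos(a)),1e3*o["tool_pos"][2]),o["contact_force"].round(1),o["wrist_torque"].round(2),o["tool_rot"].round(3))
E
python3 -c "
from h import *
stat()"
```

```text
t 12.45 bx -66.0 by -69.1 z 97.43 [-3.9 -0.3 11.2] [ 0.14  1.   -0.03] [0.307 3.125 0.   ]
```

>>> jog_arm(plan=[[0,0.12,0.01,0,0,0,-1],[0,0.12,0.01,0,0,0,-1],[0,0.12,0.01,0,0,0,-1],[0,0.12,0.004,0,0,0,-1],[0,0.12,0.004,0,0,0,-1],[0,0.12,0.004,0,0,0,-1],[0,0.12,0.004,0,0,0,-1]])

```text
t: 13.15
tool_pos: [0.5353, -0.0057, 0.0969]
tool_rot: [0.307, 3.125, -0.001]
contact_force: [-4.5, 0.4, 13.3]
opening: 0.0251
grip_force: 79.7
```

```bash
python3 -c "
from h import *
stat()"
```

```text
t 13.15 bx -65.8 by -52.7 z 96.93 [-4.5  0.4 13.3] [-0.02  1.11  0.02] [ 3.070e-01  3.125e+00 -1.000e-03]
```

>>> jog_arm(plan=[[0,0.12,0.0045,0,0,0,-1],[0,0.12,0.0045,0,0,0,-1],[0,0.12,0.0045,0,0,0,-1],[0,0.12,0.0045,0,0,0,-1],[0,0.12,0.0045,0,0,0,-1],[0,0.12,0.0045,0,0,0,-1],[0,0.12,0.0045,0,0,0,-1],[0,0.12,0.0045,0,0,0,-1]])

```text
t: 13.95
tool_pos: [0.5391, 0.0132, 0.0963]
tool_rot: [0.307, 3.125, -0.001]
contact_force: [-5.3, -0.5, 13.7]
opening: 0.0254
grip_force: 79.8
```

>>> jog_arm(plan=[[0,0.12,0.0045,0,0,0,-1],[0,0.12,0.0045,0,0,0,-1],[0,0.12,0.0045,0,0,0,-1],[0,0.12,0.0045,0,0,0,-1]])

```text
t: 14.35
tool_pos: [0.5412, 0.0232, 0.0959]
tool_rot: [0.307, 3.125, 0.001]
contact_force: [-4.1, 0.7, 13.1]
opening: 0.0254
grip_force: 79.7
```

```bash
python3 -c "
from h import *
stat()"
```

```text
t 14.35 bx -65.6 by -23.2 z 95.93 [-4.1  0.7 13.1] [0.19 1.09 0.06] [3.070e-01 3.125e+00 1.000e-03]
```

>>> jog_arm(plan=[[0.005,0.12,0.0045,0,0,0,-1],[0.005,0.12,0.0045,0,0,0,-1],[0.005,0.12,0.0045,0,0,0,-1],[0.005,0.12,0.0045,0,0,0,-1],[0.005,0.12,0.0045,0,0,0,-1],[0.005,0.12,0.0045,0,0,0,-1],[0.005,0.12,0.0045,0,0,0,-1],[0.005,0.12,0.0045,0,0,0,-1]])

```text
t: 15.15
tool_pos: [0.5447, 0.0421, 0.0953]
tool_rot: [0.307, 3.123, 0.001]
contact_force: [-2.6, 1.0, 11.2]
opening: 0.0249
grip_force: 79.5
```

>>> jog_arm(plan=[[0,0.12,0.0045,0,0,0,-1],[0,0.12,0.0045,0,0,0,-1],[0,0.12,0.0045,0,0,0,-1],[0,0.12,0.0045,0,0,0,-1],[0,0.12,0.0045,0,0,0,-1],[0,0.12,0.0045,0,0,0,-1]])

```text
t: 15.75
tool_pos: [0.5476, 0.0561, 0.0948]
tool_rot: [0.307, 3.123, 0.001]
contact_force: [-1.3, 0.4, 11.4]
opening: 0.0253
grip_force: 79.5
```

```bash
python3 -c "
from h import *
stat()"
```

```text
t 15.75 bx -65.6 by 10.3 z 94.78 [-1.3  0.4 11.4] [ 0.14  0.56 -0.01] [3.070e-01 3.123e+00 1.000e-03]
```

>>> jog_arm(plan=[[0,0.12,0.012,0,0,0,-1],[0,0.12,0.012,0,0,0,-1],[0,0.12,0.012,0,0,0,-1],[0,0.12,0.005,0,0,0,-1],[0,0.12,0.005,0,0,0,-1],[0,0.12,0.005,0,0,0,-1],[0,0.12,0.005,0,0,0,-1],[0,0.12,0.005,0,0,0,-1]])

```text
t: 16.55
tool_pos: [0.5515, 0.075, 0.094]
tool_rot: [0.307, 3.122, 0.001]
contact_force: [-2.6, 0.3, 12.9]
opening: 0.0252
grip_force: 79.7
```

>>> jog_arm(plan=[[0,0.12,0.005,0,0,0,-1],[0,0.12,0.005,0,0,0,-1],[0,0.12,0.005,0,0,0,-1],[0,0.12,0.005,0,0,0,-1],[0,0.12,0.005,0,0,0,-1],[0,0.12,0.005,0,0,0,-1]])

```text
t: 17.15
tool_pos: [0.5542, 0.0884, 0.0935]
tool_rot: [0.307, 3.123, -0.002]
contact_force: [-3.3, -3.1, 13.8]
opening: 0.0254
grip_force: 79.8
```

```bash
python3 -c "
from h import *
stat()"
```

```text
t 17.15 bx -65.3 by 43.3 z 93.53 [-3.3 -3.1 13.8] [-0.47  0.85  0.  ] [ 3.070e-01  3.123e+00 -2.000e-03]
```

>>> jog_arm(plan=[[0.01,0.12,0.005,0,0,0,-1],[0.01,0.12,0.005,0,0,0,-1],[0.01,0.12,0.005,0,0,0,-1],[0.01,0.12,0.005,0,0,0,-1],[0.01,0.12,0.005,0,0,0,-1],[0,0.12,0.005,0,0,0,-1],[0,0.12,0.005,0,0,0,-1],[0,0.12,0.005,0,0,0,-1]])

```text
t: 17.95
tool_pos: [0.5576, 0.1073, 0.0928]
tool_rot: [0.306, 3.121, -0.002]
contact_force: [-2.2, -3.0, 12.2]
opening: 0.0255
grip_force: 79.6
```

>>> jog_arm(plan=[[0,0.12,0.005,0,0,0,-1],[0,0.12,0.005,0,0,0,-1],[0,0.12,0.005,0,0,0,-1],[0,0.12,0.005,0,0,0,-1],[0,0.12,0.005,0,0,0,-1],[0,0,0,0,0,0,-1]])

```text
t: 18.55
tool_pos: [0.5602, 0.1205, 0.0922]
tool_rot: [0.306, 3.12, 0.003]
contact_force: [-0.2, 0.2, 11.0]
opening: 0.0249
grip_force: 79.4
```

```bash
python3 -c "
from h import *
stat()"
```

```text
t 18.55 bx -65.7 by 76.0 z 92.25 [-0.2  0.2 11. ] [0.24 0.15 0.03] [3.06e-01 3.12e+00 3.00e-03]
```

>>> jog_arm(plan=[[0,0.1,0.015,0,0,0,-1],[0,0.1,0.015,0,0,0,-1],[0,0.1,0.015,0,0,0,-1],[0,0.05,0.01,0,0,0,-1],[0,0,0,0,0,0,-1],[0,0,0,0,0,0,-1]])

```text
t: 19.15
tool_pos: [0.5617, 0.1275, 0.0919]
tool_rot: [0.307, 3.12, 0.004]
contact_force: [-1.1, 0.4, 12.4]
opening: 0.025
grip_force: 79.7
```

```bash
python3 -c "
from h import *
stat()"
```

```text
t 19.15 bx -65.5 by 83.1 z 91.85 [-1.1  0.4 12.4] [0.21 0.42 0.05] [0.307 3.12  0.004]
```

Now a return pass with a little more force, to be sure of every section.

>>> jog_arm(plan=[[0,0,0.03,0,0,0,-1],[0,-0.2,-0.007,0,0,0,-1],[0,-0.2,-0.007,0,0,0,-1],[0,-0.2,-0.007,0,0,0,-1],[0,-0.2,-0.007,0,0,0,-1],[0,-0.2,-0.007,0,0,0,-1],[0,-0.2,-0.007,0,0,0,-1],[0,-0.2,-0.007,0,0,0,-1]])

```text
t: 19.95
tool_pos: [0.5565, 0.1001, 0.0929]
tool_rot: [0.307, 3.12, 0.005]
contact_force: [-2.6, 2.5, 16.9]
opening: 0.0253
grip_force: 80.2
```

```bash
python3 -c "
from h import *
stat()"
```

```text
t 19.95 bx -65.4 by 55.2 z 92.89 [-2.6  2.5 16.9] [0.52 0.75 0.04] [0.307 3.12  0.005]
```

>>> jog_arm(plan=[[0,-0.2,-0.02,0,0,0,-1],[0,-0.2,-0.012,0,0,0,-1],[0,-0.2,-0.007,0,0,0,-1],[0,-0.2,-0.007,0,0,0,-1],[0,-0.2,-0.007,0,0,0,-1],[0,-0.2,-0.007,0,0,0,-1],[0,-0.2,-0.007,0,0,0,-1],[0,-0.2,-0.007,0,0,0,-1]])

```text
t: 20.75
tool_pos: [0.5502, 0.0684, 0.0942]
tool_rot: [0.307, 3.12, 0.004]
contact_force: [-1.3, 2.1, 17.0]
opening: 0.0254
grip_force: 80.1
```

```bash
python3 -c "
from h import *
stat()"
```

```text
t 20.75 bx -65.4 by 22.9 z 94.20 [-1.3  2.1 17. ] [ 0.47  0.65 -0.03] [0.307 3.12  0.004]
```

>>> jog_arm(plan=[[0,-0.2,-0.03,0,0,0,-1],[0,-0.2,-0.02,0,0,0,-1],[0,-0.2,-0.007,0,0,0,-1],[0,-0.2,-0.007,0,0,0,-1],[0,-0.2,-0.007,0,0,0,-1],[0,-0.2,-0.007,0,0,0,-1],[0,-0.2,-0.007,0,0,0,-1],[0,-0.2,-0.007,0,0,0,-1]])

```text
t: 21.55
tool_pos: [0.5438, 0.0367, 0.0954]
tool_rot: [0.307, 3.12, 0.003]
contact_force: [-1.9, 2.3, 13.5]
opening: 0.0249
grip_force: 79.9
```

```bash
python3 -c "
from h import *
stat()"
```

```text
t 21.55 bx -65.6 by -9.5 z 95.35 [-1.9  2.3 13.5] [0.43 0.33 0.01] [3.07e-01 3.12e+00 3.00e-03]
```

>>> jog_arm(plan=[[0,-0.2,-0.007,0,0,0,-1],[0,-0.2,-0.007,0,0,0,-1],[0,-0.2,-0.007,0,0,0,-1],[0,-0.2,-0.007,0,0,0,-1],[0,-0.2,-0.007,0,0,0,-1],[0,-0.2,-0.007,0,0,0,-1],[0,-0.2,-0.007,0,0,0,-1],[0,-0.2,-0.007,0,0,0,-1]])

```text
t: 22.35
tool_pos: [0.5375, 0.0051, 0.0965]
tool_rot: [0.307, 3.12, 0.002]
contact_force: [-0.5, 0.9, 13.3]
opening: 0.0251
grip_force: 79.9
```

```bash
python3 -c "
from h import *
stat()"
```

```text
t 22.35 bx -65.6 by -41.7 z 96.48 [-0.5  0.9 13.3] [ 0.35  0.36 -0.03] [3.07e-01 3.12e+00 2.00e-03]
```

>>> jog_arm(plan=[[0,-0.22,-0.008,0,0,0,-1],[0,-0.22,-0.008,0,0,0,-1],[0,-0.22,-0.008,0,0,0,-1],[0,-0.22,-0.008,0,0,0,-1],[0,-0.22,-0.008,0,0,0,-1],[0,-0.22,-0.008,0,0,0,-1],[0,-0.22,-0.008,0,0,0,-1],[0,-0.22,-0.008,0,0,0,-1]])

```text
t: 23.15
tool_pos: [0.5306, -0.0297, 0.0976]
tool_rot: [0.307, 3.12, 0.001]
contact_force: [-0.8, 1.4, 12.2]
opening: 0.0253
grip_force: 79.9
```

```bash
python3 -c "
from h import *
stat()"
```

```text
t 23.15 bx -65.8 by -77.2 z 97.59 [-0.8  1.4 12.2] [ 0.37  0.33 -0.07] [3.07e-01 3.12e+00 1.00e-03]
```

>>> jog_arm(plan=[[0,-0.1,0,0,0,0,-1],[0,-0.1,0,0,0,0,-1],[0,0,-0.3,0,0,0,-1],[0,0,-0.6,0,0,0,-1],[0,0,-0.8,0,0,0,-1],[0,0,-0.9,0,0,0,-1],[0,0,-0.9,0,0,0,-1],[0,-0.8,-0.4,0,0,0,-1]])

```text
t: 23.95
tool_pos: [0.525, -0.0483, 0.1747]
tool_rot: [0.304, 3.124, 0.001]
contact_force: [0.3, 0.2, -2.9]
opening: 0.0251
grip_force: 78.8
```

>>> jog_arm(plan=[[0,-0.9,0,0,0,0,-1],[0,-0.9,0,0,0,0,-1],[0,-0.9,0,0,0,0,-1],[0,-0.9,0,0,0,0,-1],[0,-0.9,0,0,0,0,-1],[0,-0.9,0,0,0,0,-1],[0,-0.9,0,0,0,0,-1],[0,-0.9,0,0,0,0,-1]])

```text
t: 24.75
tool_pos: [0.4956, -0.191, 0.1724]
tool_rot: [0.307, 3.126, 0.0]
contact_force: [0.4, 0.5, -2.1]
opening: 0.0252
grip_force: 78.8
```

Run:
```python
from h import *
stat(); rel([.4936,-.2884,.168],108.3)
im,dep=shot("top","5")
def tops(dep):
    v,u=np.mgrid[130:245,205:350]; P=cloud("top",np.c_[u.ravel(),v.ravel()],dep[130:245,205:350].ravel())
    a=np.radians(-11.1); R=np.array([[np.cos(a),-np.sin(a)],[np.sin(a),np.cos(a)]]); L=(P[:,:2]-[.61,.0333])@R
    return np.array([np.median(P[(abs(L[:,0]+.07)<.006)&(abs(L[:,1]-y)<.008),2]) for y in np.arange(-.08,.081,.02)])*1e3
a=tops(np.load("top_0.npz")["d"]); b=tops(dep); print(a.round(1),b.round(1),(a-b).round(1))
p=np.polyfit(range(9),b,1); print("fit",p,(b-np.polyval(p,range(9))).round(2))
```

```text
t 24.75 bx -69.1 by -242.1 z 172.40 [ 0.4  0.5 -2.1] [-0.02  0.01 -0.02] [0.307 3.126 0.   ]
t 24.75 pos [ 0.4956 -0.191   0.1724] F [ 0.4  0.5 -2.1] op 0.0252 grip 78.8
shift [-0.85  -4.798  0.22 ] turn [1.000e-04 0.000e+00 1.344e+00] yaw 168.78
[40.9 40.1 39.9 39.6 39.8 38.9 37.5 36.8 36.5] [37.4 36.1 35.9 35.  34.4 33.7 33.  32.1 32.2] [3.5 4.  4.1 4.6 5.4 5.2 4.5 4.7 4.3]
fit [-0.66191009 37.0731635 ] [ 0.31 -0.31  0.13 -0.09 -0.   -0.03 -0.08 -0.35  0.42]
```

All sections went down 3.5–5.4 mm, and their tops lie on one line to within 0.4 mm, as do the rolling heights. The strip is seated. Back to the stand.

>>> jog_arm(plan=[[0,0,0,0,0,0.168,-1],[0,0,0,0,0,0.168,-1],[0,0,0,0,0,0.168,-1],[0,0,0,0,0,0.168,-1],[0,0,0,0,0,0.168,-1],[0,0,0,0,0,0.168,-1],[0,0,0,0,0,0.168,-1],[0,0,0,0,0,0.168,-1]])

```text
t: 25.6
tool_pos: [0.4958, -0.19, 0.1723]
tool_rot: [-1.847, -2.541, -0.0]
contact_force: [0.1, -0.1, -2.8]
opening: 0.0254
grip_force: 79.0
```

>>> jog_arm(plan=[[-0.76,-0.275,0,0,0,0,-1],[-0.76,-0.275,0,0,0,0,-1],[-0.76,-0.275,0,0,0,0,-1],[-0.76,-0.275,0,0,0,0,-1],[-0.76,-0.275,0,0,0,0,-1],[-0.76,-0.275,0,0,0,0,-1],[0,0,0,0,0,0,-1],[0,0,0,0,0,0,-1]])

```text
t: 26.4
tool_pos: [0.493, -0.2878, 0.1718]
tool_rot: [-1.841, -2.545, -0.001]
contact_force: [0.3, 0.3, -2.3]
opening: 0.025
grip_force: 79.1
```

Run:
```python
from h import *
rel([.493,-.2882,.1683],108.3); print(ctrl.get_obs()["tool_rot"])
im,d=shot('side','6'); z=np.load('side_2.npz')['im']
o=np.hstack([cv2.resize(q[60:220,280:410],None,fx=3,fy=3) for q in(z,im)])
cv2.imwrite('pics/s6.png',o[:,:,::-1])
```

```text
t 26.4 pos [ 0.493  -0.2878  0.1718] F [ 0.3  0.3 -2.3] op 0.025 grip 79.1
shift [-0.017 -0.008  0.177] turn [-0.     -0.001  -0.0012] yaw 108.25
[-1.84074735e+00 -2.54502363e+00 -7.41495961e-04]
```

View pics/s6.png

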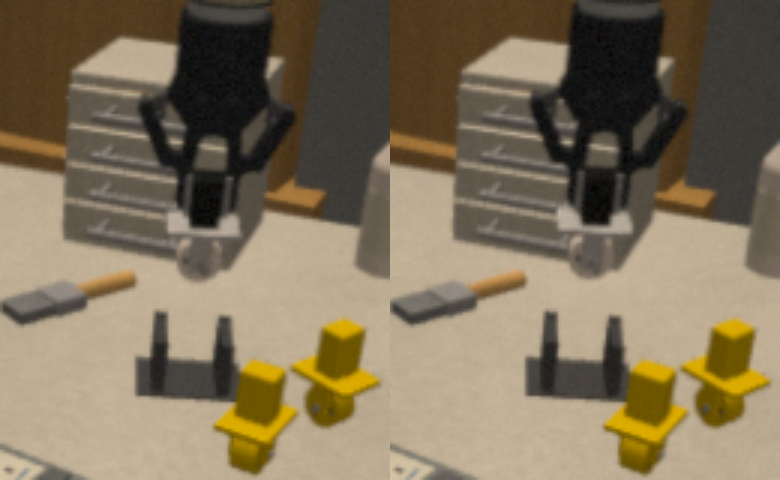

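The two views match: the roller sits in the grip as before (wheel at (195,255) and (590,255)), above the posts. Lowering.

>>> jog_arm(plan=[[0,0,0.7,0,0,0,-1],[0,0,0.7,0,0,0,-1],[0,0,0.7,0,0,0,-1],[0,0,0.6,0,0,0,-1],[0,0,0.6,0,0,0,-1],[0,0,0.6,0,0,0,-1],[0,0,0.5,0,0,0,-1],[0,0,0.4,0,0,0,-1]])

```text
t: 27.25
tool_pos: [0.493, -0.2872, 0.0749]
tool_rot: [-1.84, -2.546, -0.0]
contact_force: [-0.2, 0.2, -2.7]
opening: 0.0255
grip_force: 79.1
```

>>> jog_arm(plan=[[0,0,0.1,0,0,0,-1],[0,0,0.1,0,0,0,-1],[0,0,0,0,0,0,-1]])

```text
t: 27.55
tool_pos: [0.4934, -0.2875, 0.0723]
tool_rot: [1.84, 2.546, -0.0]
contact_force: [-0.5, 0.4, -2.0]
opening: 0.0251
grip_force: 79.1
```

```bash
python3 -c "
from h import *
rel([.493,-.2882,.0668],108.3)"
```

```text
t 27.55 pos [ 0.4934 -0.2875  0.0723] F [-0.5  0.4 -2. ] op 0.0251 grip 79.1
shift [-0.024 -0.03   0.275] turn [ 0.0004  0.0006 -0.0001] yaw 108.29
```

>>> jog_arm(plan=[[-0.02,-0.03,0.1,0,0,0,-1],[0,0,0.1,0,0,0,-1],[0,0,0.06,0,0,0,-1],[0,0,0,0,0,0,-1],[0,0,0,0,0,0,-1]])

```text
t: 28.05
tool_pos: [0.4928, -0.2879, 0.0668]
tool_rot: [-1.84, -2.546, -0.0]
contact_force: [0.2, -0.7, -2.9]
opening: 0.0247
grip_force: 79.0
```

```bash
python3 -c "
from h import *
rel([.493,-.2882,.0668],108.3)"
```

```text
t 28.05 pos [ 0.4928 -0.2879  0.0668] F [ 0.2 -0.7 -2.9] op 0.0247 grip 79.0
shift [-0.019  0.007  0.001] turn [ 0.     -0.0001 -0.0001] yaw 108.3
```

>>> jog_arm(plan=[[0,0,0.025,0,0,0,-1],[0,0,0,0,0,0,-1]])

```text
t: 28.25
tool_pos: [0.4928, -0.2879, 0.0668]
tool_rot: [-1.84, -2.546, 0.0]
contact_force: [-1.2, 0.9, 1.8]
opening: 0.0249
grip_force: 79.5
```

>>> jog_arm(plan=[[0,0,0.025,0,0,0,-1],[0,0,0,0,0,0,-1],[0,0,0,0,0,0,-1]])

```text
t: 28.55
tool_pos: [0.4928, -0.288, 0.0668]
tool_rot: [-1.84, -2.546, 0.0]
contact_force: [-3.9, 3.0, 5.0]
opening: 0.0248
grip_force: 80.2
```

Seated on the posts: z stopped at exactly the pick height and the force rises. Easing off slightly and releasing slowly.

>>> jog_arm(plan=[[0,0,-0.03,0,0,0,-1],[0,0,0,0,0,0,-0.35],[0,0,0,0,0,0,-0.3],[0,0,0,0,0,0,-0.1],[0,0,0,0,0,0,0.3],[0,0,0,0,0,0,1],[0,0,0,0,0,0,1],[0,0,0,0,0,0,1]], grip_force=30)

```text
t: 29.35
tool_pos: [0.4928, -0.288, 0.0665]
tool_rot: [1.84, 2.546, 0.0]
contact_force: [0.3, -0.4, 1.1]
opening: 0.0853
grip_force: 0.0
```

>>> jog_arm(plan=[[0,0,0,0,0,0,1],[0,0,-0.3,0,0,0,1],[0,0,-0.6,0,0,0,1],[0,0,-0.8,0,0,0,1],[0,0,-0.9,0,0,0,1],[0,0,-0.9,0,0,0,1],[0,0,-0.9,0,0,0,1],[0,0,-0.9,0,0,0,1]])

```text
t: 30.15
tool_pos: [0.4932, -0.2882, 0.1753]
tool_rot: [1.839, 2.544, -0.0]
contact_force: [1.0, 0.4, -0.1]
opening: 0.0853
grip_force: 0.0
```

>>> jog_arm(plan=[[-0.6,-0.7,-0.3,0,0,0,1],[-0.6,-0.7,0,0,0,0,1],[-0.6,-0.7,0,0,0,0,1],[-0.6,-0.7,0,0,0,0,1],[-0.6,-0.7,0,0,0,0,1],[-0.6,-0.7,0,0,0,0,1],[-0.6,-0.7,0,0,0,0,1],[0,0,0,0,0,0,1]])

```text
t: 30.95
tool_pos: [0.4255, -0.4003, 0.1805]
tool_rot: [1.842, 2.542, -0.002]
contact_force: [0.4, -0.8, 0.9]
opening: 0.0855
grip_force: 0.0
```

Run:
```python
from h import *
print(ctrl.get_obs()["opening"],ctrl.get_obs()["tool_pos"])
im,d=shot('top','7'); s,_=shot('side','7')
v,u=np.mgrid[205:285,380:460]; P=cloud("top",np.c_[u.ravel(),v.ravel()],d[205:285,380:460].ravel())
Q=P[(P[:,2]>.085)&(P[:,2]<.12)]; print(len(Q),np.median(Q[:,2]) if len(Q) else 0,cv2.minAreaRect((Q[:,:2]*1000).astype(np.float32)) if len(Q) else 0)
a=cv2.resize(im[100:320,60:470],(800,429)); b=cv2.resize(s[130:205,300:400],(228,171))
a[258:,:228]=b; cv2.imwrite('pics/f.png',a[:,:,::-1])
```

```text
0.08547345984042935 [ 0.42551071 -0.40034614  0.1804555 ]
236 0.10169183119651665 ((492.75604248046875, -284.39752197265625), (25.801963806152344, 31.788198471069336), 19.37563705444336)
```

View pics/f.png

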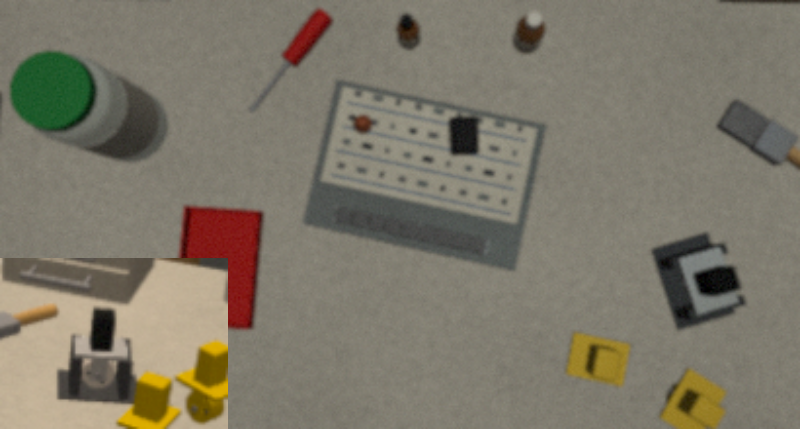

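The roller stands upright in its stand at (715,280), with its handle top at the same height as before. Nothing else has moved. One averaged check of the strip, then hand in.

Run:
```python
from h import *
D=np.median([ctrl.get_image("top")[1] for _ in range(10)],0)
v,u=np.mgrid[130:245,205:350]; P=cloud("top",np.c_[u.ravel(),v.ravel()],D[130:245,205:350].ravel())
a=np.radians(-11.1); R=np.array([[np.cos(a),-np.sin(a)],[np.sin(a),np.cos(a)]]); L=(P[:,:2]-[.61,.0333])@R
f=lambda x,y:np.median(P[(abs(L[:,0]-x)<.006)&(abs(L[:,1]-y)<.008),2])*1e3
b=np.array([f(-.07,y) for y in np.arange(-.08,.081,.02)]); g=np.array([f(-.045,y) for y in np.arange(-.08,.081,.02)])
p=np.polyfit(range(9),b,1); print(b.round(2),g.round(2),p,(b-np.polyval(p,range(9))).round(2))
```

```text
[37.17 36.33 35.61 34.62 34.23 33.57 32.94 32.2  31.56] [9.31 9.25 9.5  9.49 9.45 9.75 9.83 9.75 9.56] [-0.68648078 36.99452932] [ 0.17  0.02 -0.01 -0.31 -0.02  0.01  0.07  0.01  0.06]
```

```bash
python3 -c "
from h import *
print(ctrl.finish_job())"
```

```text
the job is handed in; nothing more can be done
None
```

The job is handed in: all nine strip sections measure flat along one straight line (within about 0.3 mm), force readings while rolling stayed under about 20 N, the roller is back upright in its stand, nothing else appears to have moved, and it took about 31.5 s.

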